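# Put the viewed samples back in the storage tray in reverse order

## Robot

A 6-joint arm with a two-finger parallel gripper is mounted at the origin on the work surface. World frame = base frame: x ahead of the robot, y to its left, z up, the work surface at z = 0. Lengths are in m, angles in rad, forces in N, time in s.
With the tool pointing down it reaches from about 0.275 to 0.725 m from the base axis. Payload 15.9 kg.
Tool frame: the origin (TCP) lies between the finger pads; the fingertips stand 14 mm ahead of it and the grasp point (between the pads) lies 5 mm behind it; z points along the fingers, y is the line along which they close (so a half turn about z gives the same grasp; the last joint's range is limited). The gripper opens to 85 mm and grips with 20 to 120 N. Pads are 22 mm wide; open, the fingers measure 114 mm over their backs; the gripper's body (76 mm by 85 mm) begins 54 mm behind the grasp point. The pads swing forward as they close: fully open they stand 13 mm farther back than shut.
Start: joints at [1.281, 0.213, -0.034, 1.323, 0, 1.571], TCP at [0.143, 0.479, 0.245] pointing down, gripper open.
Joint ranges: [-2.98, 2.98], [-0.74, 1.72], [-1.14, 1.35], [-2.1, 2.04], [-1.57, 1.44], [-3.14, 3.14]. Speed limits (rad/s): [1.89, 1.89, 2.39, 2.57, 3.14, 3.14].

## Interface

Orientations are given as a rotation vector (axis times angle).
In Python, from bench import arm gives the robot as it stands. The module is installed in compiled form; this text tells all that it offers.
- The arm moves only by the shell command python3 -m jog 'ROWS' [OPENING] [FORCE]. ROWS is text: rows parted by semicolons, each of 4 numbers parted by spaces: the shift along the tool's x, y, z in mm, then the turn about the tool's z in rad. A call has exactly 5 rows; each row shifts and turns the commanded pose from where the row before left it, along the tool's axes as they then stand; what a row does not reach is not made up. A row lasts 1/8 s, in which the tool goes at most 62.5 mm and 10.7 degrees, less where a joint would pass 70% of its speed; a pose out of reach is approached as far as the arm can. A call is refused whole if a number of a shift passes 62.5 or a number of a turn 0.188, either way. A call with a gripper value outside its range is refused whole. OPENING is the closure, from 0 (fully open) to 1 (shut), set as the call begins (- or left out, the last holds). The fingers move at their own pace and stop on an object; FORCE is the grip in N (left out, the last holds). Time passes only in rows, so rows that do not move let the fingers close, or fill a call up. It gives the time, the measured TCP pose, the force, the opening and the grip force at its end, in the units of the state.
- arm.get_obs(): the state, without advancing time (a new reading comes with each control period).
- arm.get_image(name): name is "side" or "top" or "wrist"; returns the picture (420x560x3 uint8, red, green, blue); there is no depth.
- arm.camera_model(name): a dict with "fov_y" (degrees; the focal length in pixels is half the picture's height over the tangent of half this angle, whatever the lens; pixels are square), "cx", "cy" (the principal point, pixels), "position" and "rotation" of the camera in the world. Camera axes: x right, y up, looking along -z (the intrinsics and any distortion apply to the point x, -y, -z); pixel columns grow to the right and rows downward; lengths in m; the calibration is good to about 2 mm. The wrist camera is an equidistant fisheye: a pixel r from the principal point sees the ray r / f radians off the axis. A picture is of the moment at which its call begins: read the wrist's pose just before it. camera_model takes no time and is no camera call; for the wrist camera it gives the pose at the moment of the call.
- arm.sign_off(): hands the job in; it is judged then, once.
The state is a dict: "clock": time; "joint_pos": joint angles; "joint_velocities": joint speeds; "joint_torque": joint torques, N m; "tool_pos": TCP position; "orientation": TCP orientation; "contact_force": force on the tool from outside, world axes, zero at the start; "moment": the same for the moment, N m; "width": opening from 0.0 (shut) to 1.0 (fully open); "grip_force": force on a finger pad.
Only numpy, scipy, OpenCV 4.12 (cv2) and the standard library are available. Lean on these libraries where they do the work, as an engineer would, in place of code of your own. Each camera call takes 0.05 s, during which the arm holds its last target. There are 200 camera calls.

## Task

The four closed amber sample vessels on the black viewing rack have been looked at under the lamp; move them to the grey storage tray in reverse order along the row, one to each pocket: the vessel now nearest the robot end of the rack goes in the tray's far pocket, the next one in the pocket before it, and so on, until the one now farthest is in the tray's pocket nearest the robot. Set each down upright on the pocket's floor without dropping it or tipping it over, and let go of it.

Things in the scene. Friction and masses are not known exactly. Their poses are not given: they have to be found in the camera images.
- tall_mid (a point): The tall slim straight-sided bottle: amber glass body 44 mm diameter, round black cap 32 mm diameter and 33 mm tall; 125 mm tall in all. Closed, upright, about 0.1 to 0.2 kg, best gripped by the cap. The point lies on its upright axis, half-way up (62.5 mm above its underside and 62.5 mm below its top); z points up out of the cap.
- squat_mid (a point): The squat jar: amber glass body and equally wide black lid, 48 mm diameter all the way up; 70 mm tall in all (the lid is the top 34 mm). Closed, upright, about 0.1 to 0.2 kg, best gripped by the cap. The point lies on its upright axis, half-way up (35 mm above its underside and 35 mm below its top); z points up out of the cap.
- conical_mid (a point): The conical flask: amber glass, foot 54 mm diameter narrowing to a 26 mm neck, round black cap 32 mm diameter and 33 mm tall; 95 mm tall in all. Closed, upright, about 0.1 to 0.2 kg, best gripped by the cap. The point lies on its upright axis, half-way up (47.5 mm above its underside and 47.5 mm below its top); z points up out of the cap.
- round_mid (a point): The round-bellied flask: amber glass, flat foot 44 mm diameter, belly 56 mm diameter at 27 mm above the foot, neck 24 mm, round black cap 30 mm diameter and 33 mm tall; 105 mm tall in all. Closed, upright, about 0.1 to 0.2 kg, best gripped by the cap. The point lies on its upright axis, half-way up (52.5 mm above its underside and 52.5 mm below its top); z points up out of the cap.
- disc_tall: White ceramic disc, 56 mm diameter, 6 mm thick, fixed on the viewing rack; the tall bottle stands within 6 mm of its middle at the start, so this disc keeps marking that vessel's starting place. Origin: centre of its underside; same axes as the rack.
- disc_squat: White ceramic disc, 56 mm diameter, 6 mm thick, fixed on the viewing rack; the squat jar stands within 6 mm of its middle at the start, so this disc keeps marking that vessel's starting place. Origin: centre of its underside; same axes as the rack.
- disc_conical: White ceramic disc, 56 mm diameter, 6 mm thick, fixed on the viewing rack; the conical flask stands within 6 mm of its middle at the start, so this disc keeps marking that vessel's starting place. Origin: centre of its underside; same axes as the rack.
- disc_round: White ceramic disc, 56 mm diameter, 6 mm thick, fixed on the viewing rack; the round-bellied flask stands within 6 mm of its middle at the start, so this disc keeps marking that vessel's starting place. Origin: centre of its underside; same axes as the rack.
- viewing_rack: Viewing rack, fixed: black board 300 x 76 x 10 mm with low steel rails (16 mm high) along both long sides, lying roughly along the direction away from the robot. Four white discs stand on it in one row along its x axis, centres at x = -105, -35, +35 and +105 mm, y = 0; each carries one vessel, whose underside is 16 mm above the bench. Origin: centre of its underside; its +x end is the end away from the robot, y across the row, z up. It may be on the left or the right.
- storage_tray: Storage tray, fixed: grey plastic, 292 x 76 mm, walls and dividers 20 mm high and 6 mm thick, four square pockets of 64 x 64 mm in one row along its x axis, centres at x = -105, -35, +35 and +105 mm, y = 0; pocket floors 6 mm above the bench. Empty at the start. Origin: centre of its underside; its +x end is the end away from the robot, y across the row, z up. It stands on the side opposite to the viewing rack.

How it is judged:
At the end, for the whole second after the job is handed in: Each vessel stands in the tray pocket mirroring its start disc (places 1-4 from the robot end go to pockets 4-1): within 15 mm of the pocket centre along and across the row, within 5 mm of standing on the pocket floor, within 0.1 rad of upright, at rest (below 0.02 m/s and 0.5 rad/s) (((x of disc_tall in the frame of viewing_rack between -0.125 and -0.085 m and x of tall_mid in the frame of storage_tray between 0.09 and 0.12 m) or (x of disc_tall in the frame of viewing_rack between -0.055 and -0.015 m and x of tall_mid in the frame of storage_tray between 0.02 and 0.05 m) or (x of disc_tall in the frame of viewing_rack between 0.015 and 0.055 m and x of tall_mid in the frame of storage_tray between -0.05 and -0.02 m) or (x of disc_tall in the frame of viewing_rack between 0.085 and 0.125 m and x of tall_mid in the frame of storage_tray between -0.12 and -0.09 m)) and y of tall_mid in the frame of storage_tray between -0.015 and 0.015 m and z of tall_mid in the frame of storage_tray between 0.0635 and 0.0735 m and angle between each of tall_mid, squat_mid, conical_mid, round_mid's own z axis and vertical below 0.1 rad and linear speed of each of tall, squat, conical, round below 0.02 m/s and angular speed of each of tall, squat, conical, round below 0.5 rad/s and ((x of disc_squat in the frame of viewing_rack between -0.125 and -0.085 m and x of squat_mid in the frame of storage_tray between 0.09 and 0.12 m) or (x of disc_squat in the frame of viewing_rack between -0.055 and -0.015 m and x of squat_mid in the frame of storage_tray between 0.02 and 0.05 m) or (x of disc_squat in the frame of viewing_rack between 0.015 and 0.055 m and x of squat_mid in the frame of storage_tray between -0.05 and -0.02 m) or (x of disc_squat in the frame of viewing_rack between 0.085 and 0.125 m and x of squat_mid in the frame of storage_tray between -0.12 and -0.09 m)) and y of squat_mid in the frame of storage_tray between -0.015 and 0.015 m and z of squat_mid in the frame of storage_tray between 0.036 and 0.046 m and ((x of disc_conical in the frame of viewing_rack between -0.125 and -0.085 m and x of conical_mid in the frame of storage_tray between 0.09 and 0.12 m) or (x of disc_conical in the frame of viewing_rack between -0.055 and -0.015 m and x of conical_mid in the frame of storage_tray between 0.02 and 0.05 m) or (x of disc_conical in the frame of viewing_rack between 0.015 and 0.055 m and x of conical_mid in the frame of storage_tray between -0.05 and -0.02 m) or (x of disc_conical in the frame of viewing_rack between 0.085 and 0.125 m and x of conical_mid in the frame of storage_tray between -0.12 and -0.09 m)) and y of conical_mid in the frame of storage_tray between -0.015 and 0.015 m and z of conical_mid in the frame of storage_tray between 0.0485 and 0.0585 m and ((x of disc_round in the frame of viewing_rack between -0.125 and -0.085 m and x of round_mid in the frame of storage_tray between 0.09 and 0.12 m) or (x of disc_round in the frame of viewing_rack between -0.055 and -0.015 m and x of round_mid in the frame of storage_tray between 0.02 and 0.05 m) or (x of disc_round in the frame of viewing_rack between 0.015 and 0.055 m and x of round_mid in the frame of storage_tray between -0.05 and -0.02 m) or (x of disc_round in the frame of viewing_rack between 0.085 and 0.125 m and x of round_mid in the frame of storage_tray between -0.12 and -0.09 m)) and y of round_mid in the frame of storage_tray between -0.015 and 0.015 m and z of round_mid in the frame of storage_tray between 0.0535 and 0.0635 m); the robot touches nothing.
It fails at once if a sample vessel is tipped over (more than 45 degrees from upright) (angle between any of tall_mid, squat_mid, conical_mid, round_mid's own z axis and vertical above 0.785 rad).
It fails at once if a sample vessel is dropped into the tray (out of the fingers over the tray with its underside more than 25 mm above the pocket floor) ((contact force between the fingers and tall below 0.02 N and z of tall_mid in the frame of storage_tray above 0.0935 m and x of tall_mid in the frame of storage_tray between -0.15 and 0.15 m and y of tall_mid in the frame of storage_tray between -0.04 and 0.04 m) or (contact force between the fingers and squat below 0.02 N and z of squat_mid in the frame of storage_tray above 0.066 m and x of squat_mid in the frame of storage_tray between -0.15 and 0.15 m and y of squat_mid in the frame of storage_tray between -0.04 and 0.04 m) or (contact force between the fingers and conical below 0.02 N and z of conical_mid in the frame of storage_tray above 0.0785 m and x of conical_mid in the frame of storage_tray between -0.15 and 0.15 m and y of conical_mid in the frame of storage_tray between -0.04 and 0.04 m) or (contact force between the fingers and round below 0.02 N and z of round_mid in the frame of storage_tray above 0.0835 m and x of round_mid in the frame of storage_tray between -0.15 and 0.15 m and y of round_mid in the frame of storage_tray between -0.04 and 0.04 m)).
It also fails if it takes over 96 s, if anything falls off the work surface, if the arm or the gripper's body presses on something with over 40 N, if the wrist force passes 120 N, or if a joint passes its speed limit or range.

## Working session

There is one attempt and no reset: what is moved stays moved. The work goes in short steps, Python scripts to look and compute and a shell command to move; the robot and the scene stay as the last step left them, time stands still between calls to the robot, and variables do not carry over. Pictures are saved under pics/ and viewed, at most 14 in all, crops included, and the job is handed in when it is done.

```bash
mkdir -p pics; python3 - <<'E'
from bench import arm
import cv2
o=arm.get_obs();print({k:o[k] for k in('clock','tool_pos','orientation','width')})
for n in('top','side'):
    m=arm.camera_model(n);print(n,m)
    cv2.imwrite(f'pics/{n}0.png',arm.get_image(n)[:,:,::-1])
E
```

```text
{'clock': 0.0, 'tool_pos': array([0.14276612, 0.47882238, 0.24480406]), 'orientation': array([-4.53588961e-01, -3.10847208e+00,  1.80546725e-03]), 'width': 0.9996255271981204}
top {'fov_y': 49.91047250502862, 'cx': 276.90824688000794, 'cy': 212.93751933134996, 'position': array([ 0.47692995, -0.01084922,  0.95874196]), 'rotation': array([ 0.05685687, -0.07392222, -1.57286988])}
side {'fov_y': 51.73618072996885, 'cx': 283.8662261325669, 'cy': 210.42430667678246, 'position': array([ 0.30500996, -0.41581057,  0.64930709]), 'rotation': array([ 0.67864999, -0.17048267, -0.50980739])}
```

View pics/top0.png

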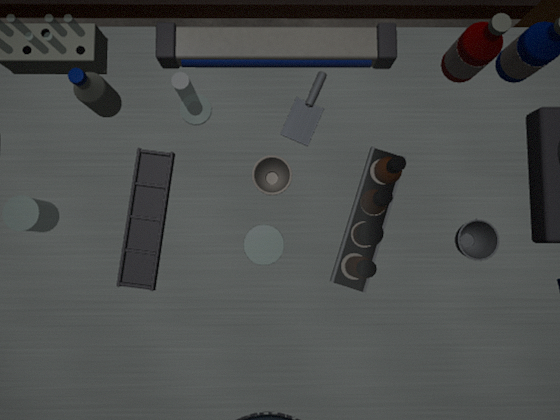

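View pics/side0.png

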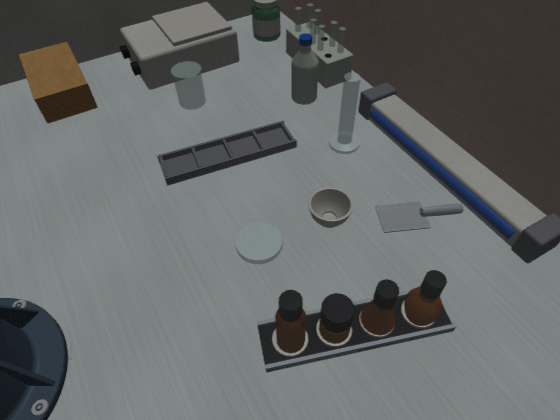

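```bash
python3 - <<'E'
import cv2
t=cv2.imread('pics/top0.png');s=cv2.imread('pics/side0.png')
f=lambda i,k:cv2.convertScaleAbs(cv2.resize(i,None,fx=k,fy=k,interpolation=cv2.INTER_CUBIC),alpha=2.2)
a=f(t[140:300,320:420],3.7);b=f(t[140:300,105:185],3.7)
cv2.imwrite('pics/topc.png',cv2.hconcat([a,b]))   # 370 | 296
cv2.imwrite('pics/sidec.png',f(s[255:375,250:460],3.8))
E
```

```text
(no output)
```

View pics/topc.png

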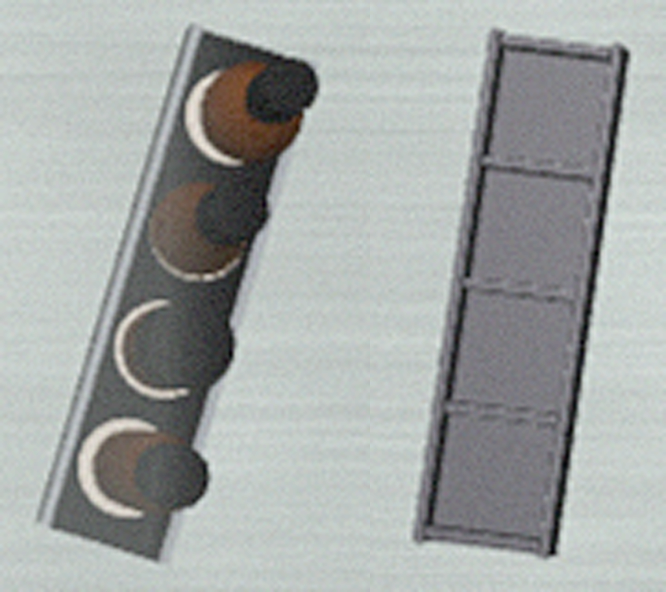

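View pics/sidec.png

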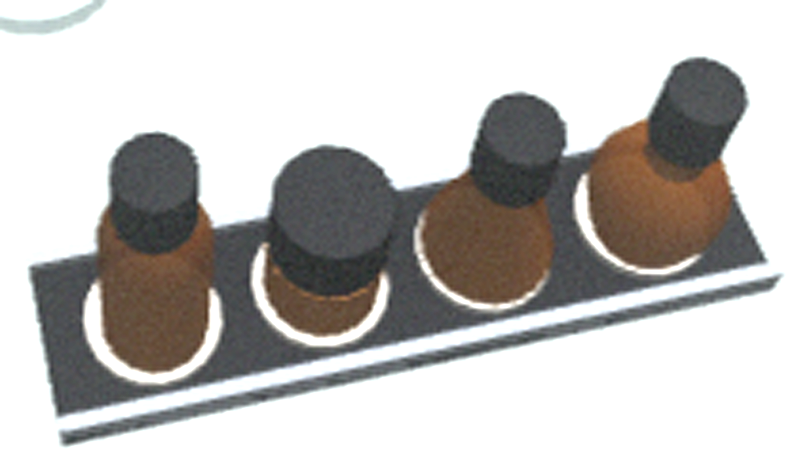

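```bash
cat > h.py <<'E'
import numpy as np, cv2
from scipy.spatial.transform import Rotation as R
from scipy.optimize import least_squares
M={'top':dict(fov_y=49.91047250502862,cx=276.90824688,cy=212.93751933,position=[0.47692995,-0.01084922,0.95874196],rotation=[0.05685687,-0.07392222,-1.57286988]),
'side':dict(fov_y=51.73618072996885,cx=283.8662261,cy=210.42430668,position=[0.30500996,-0.41581057,0.64930709],rotation=[0.67864999,-0.17048267,-0.50980739])}
def F(m): return 210/np.tan(np.radians(m['fov_y'])/2)
def plane(c,px,z):
    m=M[c];px=np.atleast_2d(px);f=F(m)
    d=np.c_[(px[:,0]-m['cx'])/f,-(px[:,1]-m['cy'])/f,-np.ones(len(px))]
    d=R.from_rotvec(m['rotation']).apply(d);p=np.array(m['position'])
    return p+d*((z-p[2])/d[:,2])[:,None]
def proj(c,P):
    m=M[c];q=R.from_rotvec(m['rotation']).inv().apply(np.atleast_2d(P)-m['position'])
    return np.c_[m['cx']-F(m)*q[:,0]/q[:,2],m['cy']+F(m)*q[:,1]/q[:,2]]
def box(pose,L,W,z):
    x,y,a=pose;c=np.array([[L,W],[L,-W],[-L,-W],[-L,W]])/2
    r=np.array([[np.cos(a),-np.sin(a)],[np.sin(a),np.cos(a)]])
    return np.c_[c@r.T+[x,y],np.full(4,z)]
E
python3 - <<'E'
from h import *
zs=[.141,.086,.111,.121]
T=np.array([(177,476),(188,347),(237,212),(289,86)])/3.7+[320,140]
S=np.array([(154,171),(334,200),(523,131),(703,92)])/3.8+[250,255]
for n,z,t,s in zip('tall squat conical round'.split(),zs,T,S):
    print(n,plane('top',t,z)[0,:2].round(4),plane('side',s,z)[0,:2].round(4))
tc=np.array([(491,30),(618,47),(545,557),(416,542)])/3.7+[105-100,140]
r=least_squares(lambda p:(proj('top',box(p,.292,.076,.02))-tc).ravel(),[.5,.2,0])
print('tray',r.x,r.fun.round(1))
P=r.x
# discs in top view: rack line from rack corners board z .016 rails (left rail outer, in crop)
st=cv2.convertScaleAbs(cv2.imread('pics/side0.png'),alpha=2.2);tt=cv2.convertScaleAbs(cv2.imread('pics/top0.png'),alpha=2.2)
def crop(i,c,x0,y0,x1,y1,k):
    o=cv2.resize(i[y0:y1,x0:x1],None,fx=k,fy=k,interpolation=cv2.INTER_CUBIC)
    for L,W,z,col in((.292,.076,.02,(0,0,255)),(.280,.064,.006,(0,255,0))):
        q=(proj(c,box(P,L,W,z))-[x0,y0]+.5)*k
        cv2.polylines(o,[q.astype(int)],True,col,1)
    return cv2.resize(o,None,fx=1,fy=1)
a=crop(tt,'top',105,140,185,300,3.6);b=crop(st,'side',150,115,305,190,3.6)
o=np.zeros((576,a.shape[1]+360,3),np.uint8)
b=cv2.resize(b,None,fx=.9,fy=.9);o=np.zeros((576,a.shape[1]+b.shape[1],3),np.uint8)
o[:a.shape[0],:a.shape[1]]=a;o[:b.shape[0],a.shape[1]:]=b
cv2.imwrite('pics/ov.png',o);print(o.shape)
E
```

```text
tall [ 0.4439 -0.1835] [ 0.4426 -0.1839]
squat [ 0.5087 -0.2023] [ 0.5093 -0.2034]
conical [ 0.5769 -0.2234] [ 0.5759 -0.2252]
round [ 0.6402 -0.249 ] [ 0.6377 -0.2495]
tray [ 0.54426949  0.25309249 -0.12291405] [-0.7 -0.4  0.8 -0.7  0.9  0.7 -1.   0.3]
(576, 790, 3)
```

View pics/ov.png

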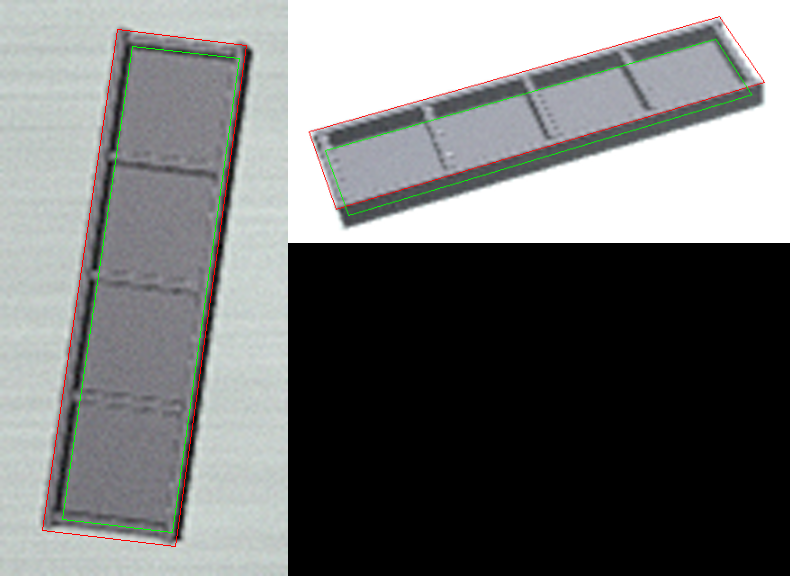

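Order confirmed from the robot end: tall, squat, conical, round. In the side crop their cap tops are at about (154,171), (334,200), (523,131) and (703,92), and the two cameras agree to within about 2.5 mm. The tray outline fits the rim to about 1 px. The closing line is already nearly across both rows, so no turns are needed.

```bash
cat > g.py <<'E'
import sys,numpy as np
from bench import arm
from scipy.spatial.transform import Rotation as R
o=arm.get_obs()
a=np.radians
V=dict(tall=(.4433,-.1837),squat=(.509,-.2029),conical=(.5764,-.2243),round=(.639,-.2493),
 p4=(.6492,.2401),p3=(.5797,.2487),p2=(.5103,.2573),p1=(.4408,.2659))
p=V[sys.argv[1]];z=float(sys.argv[2])
d=R.from_rotvec(o['orientation']).inv().apply(np.r_[p,z]-o['tool_pos'])*1000
print(o['clock'],o['tool_pos'].round(4),'tool shift mm',d.round(1),'len',np.linalg.norm(d).round(0),'w',round(o['width'],2),'grip',round(o['grip_force'],1),o['contact_force'].round(1))
E
python3 g.py tall .245
```

```text
0.1 [0.1428 0.4789 0.2449] tool shift mm [-4.773e+02 -5.491e+02  4.000e-01] len 728.0 w 1.0 grip 0.0 [-1.2 -0.6 -0.4]
```

```bash
python3 -m jog '-31 -36 0 0; -31 -36 0 0; -31 -36 0 0; -31 -36 0 0; -31 -36 0 0' 0 40
python3 -m jog '-32 -37 0 0; -32 -37 0 0; -32 -37 0 0; -32 -37 0 0; -32 -37 0 0'
python3 -m jog '-32 -36 0 0; -32 -36 0 0; -32 -36 0 0; -32 -36 0 0; -32 -36 0 0'
python3 g.py tall .245
```

```text
clock: 0.72
tool_pos: [0.2402, 0.2609, 0.2452]
orientation: [0.453, 3.109, -0.0]
contact_force: [0.9, 1.4, 0.2]
width: 1.002
grip_force: 0.0
clock: 1.35
tool_pos: [0.3407, 0.0377, 0.2453]
orientation: [0.454, 3.108, 0.0]
contact_force: [0.5, 1.3, -0.7]
width: 0.999
grip_force: 0.0
clock: 1.98
tool_pos: [0.4426, -0.1805, 0.2451]
orientation: [-0.454, -3.108, -0.0]
contact_force: [1.3, -0.3, -0.0]
width: 1.003
grip_force: 0.0
1.975 [ 0.4426 -0.1805  0.2451] tool shift mm [-1.6 -2.9  0.1] len 3.0 w 1.0 grip 0.0 [ 1.3 -0.3 -0. ]
```

```bash
python3 -m jog '-2 -4 10 0; 0 0 20 0; 0 0 20 0; 0 0 10 0; 0 0 0 0' >/dev/null
python3 g.py tall .123
python3 - <<'E'
from bench import arm
import cv2
print(arm.camera_model('wrist'))
cv2.imwrite('pics/w1.png',cv2.convertScaleAbs(arm.get_image('wrist')[:,:,::-1],alpha=2))
E
```

```text
2.6 [ 0.4427 -0.1828  0.185 ] tool shift mm [-0.9 -0.7 62. ] len 62.0 w 1.0 grip 0.0 [-0.5 -0.1  1.4]
{'fov_y': 65.70646984690485, 'cx': 281.301101706773, 'cy': 208.5822681069879, 'position': array([ 0.36424115, -0.16130726,  0.31292138]), 'rotation': array([-0.27156445, -0.20407165,  1.2712489 ])}
```

View pics/w1.png

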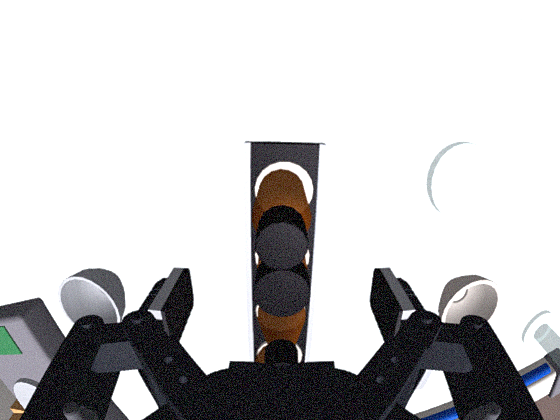

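The wrist view shows the tall cap at (282,243), midway between the pads at (192,300) and (375,300). I'll check it against the prediction and descend.

```bash
python3 - <<'E'
import numpy as np
from scipy.spatial.transform import Rotation as R
f=210/np.tan(np.radians(65.7065)/2)
for P in [(.4433,-.1837,.141),(.509,-.2029,.086)]:
    q=R.from_rotvec([-0.27156445,-0.20407165,1.2712489]).inv().apply(np.array(P)-[0.36424115,-0.16130726,0.31292138])
    th=np.arctan2(np.hypot(q[0],q[1]),-q[2]);u=np.array([q[0],-q[1]])/np.hypot(q[0],q[1])
    print(np.array([281.3,208.6])+f*th*u)
E
python3 -m jog '-1 -1 16 0; 0 0 16 0; 0 0 15 0; 0 0 14 0; 0 0 0 0' >/dev/null
python3 g.py tall .123
python3 -m jog '0 0 0 0; 0 0 0 0; 0 0 0 0; 0 0 0 0; 0 0 0 0' 1 40
python3 -m jog '0 0 0 0; 0 0 0 0; 0 0 0 0; 0 0 0 0; 0 0 0 0'
```

```text
[282.70038966 250.47834789]
[282.52926447 296.04868354]
3.275 [ 0.4433 -0.1843  0.1235] tool shift mm [0.1 0.6 0.5] len 1.0 w 1.0 grip 0.0 [ 0.2 -0.3 -0.6]
clock: 3.9
tool_pos: [0.4442, -0.1845, 0.1248]
orientation: [0.453, 3.108, 0.0]
contact_force: [0.2, 1.0, 6.2]
width: 0.361
grip_force: 39.3
clock: 4.53
tool_pos: [0.4442, -0.1845, 0.1248]
orientation: [0.453, 3.108, 0.0]
contact_force: [0.6, 1.6, 5.8]
width: 0.36
grip_force: 39.3
```

```bash
python3 -m jog '0 0 -10 0; 0 0 -20 0; 0 0 -25 0; 0 0 -25 0; 0 0 -20 0' ; python3 g.py p4 .223
```

```text
clock: 5.15
tool_pos: [0.4438, -0.1846, 0.2258]
orientation: [0.454, 3.108, -0.0]
contact_force: [0.2, -0.3, -1.6]
width: 0.359
grip_force: 39.8
5.15 [ 0.4438 -0.1846  0.2258] tool shift mm [-75.5 465.7   2.8] len 472.0 w 0.36 grip 39.8 [ 0.2 -0.3 -1.6]
```

```bash
python3 -m jog '-2 12 0 0; -4 25 0 0; -6 35 0 0; -6 38 0 0; -6 38 0 0'>/dev/null
python3 -m jog '-6 38 0 0; -6 38 0 0; -6 38 0 0; -6 38 0 0; -6 38 0 0'>/dev/null
python3 -m jog '-6 38 0 0; -6 35 0 0; -6 30 0 0; -4 20 0 0; 0 4 0 0'>/dev/null
python3 g.py p4 .115
```

```text
7.025 [0.6491 0.241  0.2225] tool shift mm [ -0.5  -0.8 107.5] len 108.0 w 0.36 grip 40.0 [ 1.3 -0.2 -2.1]
```

```bash
python3 -m jog '0 0 15 0; 0 0 25 0; 0 0 25 0; 0 0 20 0; 0 0 10 0'>/dev/null
python3 -m jog '0 0 5 0; 0 0 3 0; 0 0 2 0; 0 0 0 0; 0 0 0 0'
python3 g.py p4 .115
python3 - <<'E'
from bench import arm
import cv2
s=arm.get_image('side')[:,:,::-1];t=arm.get_image('top')[:,:,::-1]
k=lambda i:cv2.convertScaleAbs(cv2.resize(i,None,fx=2.5,fy=2.5,interpolation=cv2.INTER_CUBIC),alpha=2.2)
cv2.imwrite('pics/p4.png',cv2.hconcat([k(s[50:190,150:310]),k(t[110:250,105:225])]))
E
```

```text
clock: 8.28
tool_pos: [0.6496, 0.2394, 0.1196]
orientation: [0.454, 3.108, 0.0]
contact_force: [0.4, 0.2, -1.9]
width: 0.361
grip_force: 40.0
8.275 [0.6496 0.2394 0.1196] tool shift mm [0.6 0.6 4.6] len 5.0 w 0.36 grip 40.0 [ 0.4  0.2 -1.9]
```

View pics/p4.png

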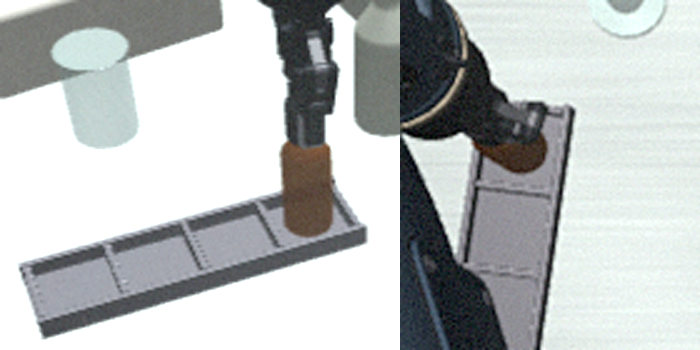

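The bottle hangs a few mm above the far pocket's floor, with its foot at about (308,225) in the side crop, inside the walls. I'll lower it until it touches.

```bash
python3 -m jog '0 0 1 0; 0 0 1 0; 0 0 1 0; 0 0 1 0; 0 0 0 0'
python3 -m jog '0 0 0.5 0; 0 0 0.5 0; 0 0 0 0; 0 0 0 0; 0 0 0 0'
```

```text
clock: 9.0
tool_pos: [0.6494, 0.2393, 0.1152]
orientation: [-0.454, -3.109, 0.0]
contact_force: [-0.8, -0.5, -1.8]
width: 0.361
grip_force: 40.0
clock: 9.62
tool_pos: [0.6497, 0.2395, 0.1148]
orientation: [0.454, 3.108, 0.001]
contact_force: [-0.7, -0.1, 5.8]
width: 0.359
grip_force: 40.6
```

Contact at z = 0.1148, as predicted. Release and lift, then go to the squat jar.

```bash
python3 -m jog '0 0 0 0; 0 0 0 0; 0 0 0 0; 0 0 0 0; 0 0 0 0' 0
python3 -m jog '0 0 -15 0; 0 0 -30 0; 0 0 -35 0; 0 0 -30 0; 0 0 -15 0'>/dev/null
python3 g.py squat .2
```

```text
clock: 10.25
tool_pos: [0.6495, 0.2393, 0.1143]
orientation: [-0.454, -3.109, 0.0]
contact_force: [0.6, -1.0, 0.1]
width: 0.999
grip_force: 0.0
10.875 [0.6499 0.2395 0.2425] tool shift mm [   8.7 -464.3   41.6] len 466.0 w 1.0 grip 0.0 [-0.7 -0.6 -0.9]
```

```bash
python3 -m jog '0 -15 0 0; 0 -35 0 0; 1 -45 0 0; 1 -45 0 0; 1 -45 0 0'>/dev/null
python3 -m jog '1 -45 0 0; 1 -45 0 0; 1 -45 0 0; 1 -45 0 0; 1 -45 0 0'>/dev/null
python3 -m jog '1 -40 5 0; 0 -14 10 0; 0 0 10 0; 0 0 10 0; 0 0 7 0'>/dev/null
python3 g.py squat .065
```

```text
12.75 [ 0.5084 -0.2016  0.1966] tool shift mm [ -1.   -1.1 131.6] len 132.0 w 1.0 grip 0.0 [ 0.  -0.  -0.8]
```

```bash
python3 -m jog '-1 -1 10 0; 0 0 22 0; 0 0 25 0; 0 0 25 0; 0 0 20 0'>/dev/null
python3 -m jog '0 0 14 0; 0 0 10 0; 0 0 4 0; 0 0 0 0; 0 0 0 0'
python3 g.py squat .065
python3 -m jog '0 0 0 0; 0 0 0 0; 0 0 0 0; 0 0 0 0; 0 0 0 0' 1 40
python3 -m jog '0 0 0 0; 0 0 0 0; 0 0 0 0; 0 0 0 0; 0 0 0 0'
```

```text
clock: 14.0
tool_pos: [0.5093, -0.2041, 0.0678]
orientation: [0.454, 3.108, -0.0]
contact_force: [-0.4, 0.6, -0.4]
width: 0.997
grip_force: 0.0
14.0 [ 0.5093 -0.2041  0.0678] tool shift mm [0.6 1.1 2.8] len 3.0 w 1.0 grip 0.0 [-0.4  0.6 -0.4]
clock: 14.62
tool_pos: [0.5091, -0.204, 0.0677]
orientation: [0.454, 3.108, -0.0]
contact_force: [-1.2, 0.8, 6.1]
width: 0.553
grip_force: 40.6
clock: 15.25
tool_pos: [0.5091, -0.204, 0.0677]
orientation: [0.454, 3.108, -0.0]
contact_force: [-0.6, 1.1, 4.9]
width: 0.552
grip_force: 40.6
```

```bash
python3 -m jog '0 0 -10 0; 0 0 -20 0; 0 0 -25 0; 0 0 -25 0; 0 0 -20 0'>/dev/null ; python3 g.py p3 .168
```

```text
15.875 [ 0.509  -0.204   0.1689] tool shift mm [ 61.6 454.    0.8] len 458.0 w 0.55 grip 41.4 [-0.4 -0.3 -2.7]
```

```bash
python3 -m jog '2 12 0 0; 3 25 0 0; 5 35 0 0; 5 37 0 0; 5 37 0 0'>/dev/null
python3 -m jog '5 37 0 0; 5 37 0 0; 5 37 0 0; 5 37 0 0; 5 37 0 0'>/dev/null
python3 -m jog '5 37 0 0; 5 34 0 0; 4 28 0 0; 2 20 0 0; 0 4 0 0'>/dev/null
python3 -m jog '0 0 10 0; 0 0 20 0; 0 0 25 0; 0 0 20 0; 0 0 10 0'>/dev/null
python3 g.py p3 .0577
```

```text
18.375 [0.5795 0.2473 0.0808] tool shift mm [ 0.2  1.5 23.1] len 23.0 w 0.55 grip 41.5 [ 0.4 -0.1 -1.7]
```

```bash
python3 -m jog '0 1 7 0; 0 0 5 0; 0 0 4 0; 0 0 2 0; 0 0 1 0'>/dev/null
python3 -m jog '0 0 1 0; 0 0 1 0; 0 0 0.5 0; 0 0 0 0; 0 0 0 0'
python3 -m jog '0 0 0.5 0; 0 0 0.5 0; 0 0 0 0; 0 0 0 0; 0 0 0 0'
```

```text
clock: 19.62
tool_pos: [0.5805, 0.2495, 0.0609]
orientation: [0.454, 3.109, 0.0]
contact_force: [-0.6, 0.7, -1.8]
width: 0.546
grip_force: 41.5
clock: 20.25
tool_pos: [0.5805, 0.2495, 0.0598]
orientation: [-0.454, -3.109, 0.0]
contact_force: [0.1, -0.1, -1.1]
width: 0.554
grip_force: 41.5
```

```bash
python3 -m jog '0 0 0.7 0; 0 0 0.7 0; 0 0 0 0; 0 0 0 0; 0 0 0 0'
python3 -m jog '0 0 0.7 0; 0 0 0 0; 0 0 0 0; 0 0 0 0; 0 0 0 0'
```

```text
clock: 20.88
tool_pos: [0.5805, 0.2495, 0.0584]
orientation: [-0.454, -3.109, -0.0]
contact_force: [0.1, -0.5, -1.5]
width: 0.552
grip_force: 41.5
clock: 21.5
tool_pos: [0.5805, 0.2495, 0.0578]
orientation: [0.454, 3.109, 0.0]
contact_force: [0.5, -0.2, 0.1]
width: 0.551
grip_force: 41.6
```

```bash
python3 -m jog '0 0 0.5 0; 0 0 0 0; 0 0 0 0; 0 0 0 0; 0 0 0 0'
python3 -m jog '0 0 0 0; 0 0 0 0; 0 0 0 0; 0 0 0 0; 0 0 0 0' 0
python3 -m jog '0 0 -15 0; 0 0 -35 0; 0 0 -45 0; 0 0 -40 0; 0 0 -15 0'>/dev/null
python3 g.py conical .2
```

```text
clock: 22.12
tool_pos: [0.5806, 0.2496, 0.0577]
orientation: [0.453, 3.108, 0.0]
contact_force: [-2.5, -0.9, 7.8]
width: 0.552
grip_force: 42.6
clock: 22.75
tool_pos: [0.5805, 0.2495, 0.0572]
orientation: [0.454, 3.109, 0.0]
contact_force: [0.2, 0.1, 0.5]
width: 1.0
grip_force: 0.0
23.375 [0.5813 0.2498 0.2109] tool shift mm [-130.7 -455.8   10.1] len 474.0 w 1.0 grip 0.0 [-0.3  0.4 -1.1]
```

```bash
python3 -m jog '-5 -15 0 0; -10 -35 0 0; -12 -42 0 0; -12 -42 0 0; -12 -42 0 0'>/dev/null
python3 -m jog '-12 -42 0 0; -12 -42 0 0; -12 -42 0 0; -12 -42 0 0; -12 -42 0 0'>/dev/null
python3 -m jog '-12 -42 0 0; -10 -25 0 0; -4 -3 5 0; -3 0 15 0; 0 0 15 0'>/dev/null
python3 g.py conical .093
```

```text
25.25 [ 0.5841 -0.2266  0.1704] tool shift mm [ 7.9 -0.  77.4] len 78.0 w 1.0 grip 0.0 [1.4 0.1 0.9]
```

```bash
python3 -m jog '4 0 5 0; 4 0 15 0; 0 0 20 0; 0 0 20 0; 0 0 10 0'>/dev/null
python3 g.py conical .093
python3 -m jog '0 0 3 0; 0 0 0 0; 0 0 0 0; 0 0 0 0; 0 0 0 0'>/dev/null
python3 g.py conical .093
```

```text
25.875 [ 0.5761 -0.2245  0.1013] tool shift mm [-0.3  0.3  8.3] len 8.0 w 1.0 grip 0.0 [-0.2  0.3  0.7]
26.5 [ 0.5768 -0.2252  0.0994] tool shift mm [0.6 0.8 6.4] len 7.0 w 1.0 grip 0.0 [ 0.4 -0.1  0.8]
```

```bash
python3 -m jog '0 0 3 0; 0 0 2 0; 0 0 0 0; 0 0 0 0; 0 0 0 0'>/dev/null
python3 g.py conical .093
python3 -m jog '0 0 0 0; 0 0 0 0; 0 0 0 0; 0 0 0 0; 0 0 0 0' 1 40
python3 -m jog '0 0 0 0; 0 0 0 0; 0 0 0 0; 0 0 0 0; 0 0 0 0'
python3 -m jog '0 0 -10 0; 0 0 -20 0; 0 0 -25 0; 0 0 -25 0; 0 0 -20 0'>/dev/null ; python3 g.py p2 .194
```

```text
27.125 [ 0.5767 -0.2252  0.0943] tool shift mm [0.6 0.8 1.3] len 2.0 w 1.0 grip 0.0 [-0.1  0.6 -0. ]
clock: 27.75
tool_pos: [0.5767, -0.2252, 0.0943]
orientation: [0.454, 3.109, -0.0]
contact_force: [-0.4, 0.9, 1.1]
width: 0.362
grip_force: 40.3
clock: 28.38
tool_pos: [0.5767, -0.2252, 0.0943]
orientation: [0.454, 3.109, -0.0]
contact_force: [-0.1, -0.2, 0.9]
width: 0.362
grip_force: 40.3
29.0 [ 0.5768 -0.2252  0.1958] tool shift mm [201.6 443.4   1.7] len 487.0 w 0.37 grip 40.2 [ 0.2  0.  -2.4]
```

```bash
python3 -m jog '5 11 0 0; 11 25 0 0; 16 35 0 0; 16 36 0 0; 16 36 0 0'>/dev/null
python3 -m jog '16 36 0 0; 16 36 0 0; 16 36 0 0; 16 36 0 0; 16 36 0 0'>/dev/null
python3 -m jog '16 36 0 0; 16 34 0 0; 14 28 0 0; 9 19 0 0; 2 3 0 0'>/dev/null
python3 g.py p2 .0843
```

```text
30.875 [0.5099 0.2577 0.1936] tool shift mm [ -0.5  -0.2 109.3] len 109.0 w 0.36 grip 40.2 [-1.2  0.2 -1.5]
```

```bash
python3 -m jog '0 0 10 0; 0 0 20 0; 0 0 25 0; 0 0 20 0; 0 0 10 0'>/dev/null
python3 -m jog '0 0 2 0; 0 0 0 0; 0 0 0 0; 0 0 0 0; 0 0 0 0'>/dev/null
python3 g.py p2 .0843
python3 - <<'E'
from bench import arm
import cv2
s=arm.get_image('side')[:,:,::-1];t=arm.get_image('top')[:,:,::-1]
k=lambda i:cv2.convertScaleAbs(cv2.resize(i,None,fx=2.6,fy=2.6,interpolation=cv2.INTER_CUBIC),alpha=2.2)
cv2.imwrite('pics/p2.png',cv2.hconcat([k(s[50:200,140:310]),k(t[130:280,105:225])]))
E
```

```text
32.125 [0.5107 0.2568 0.1074] tool shift mm [ 0.6  0.3 23.1] len 23.0 w 0.36 grip 40.2 [-0.1 -0.1 -0.6]
```

View pics/p2.png

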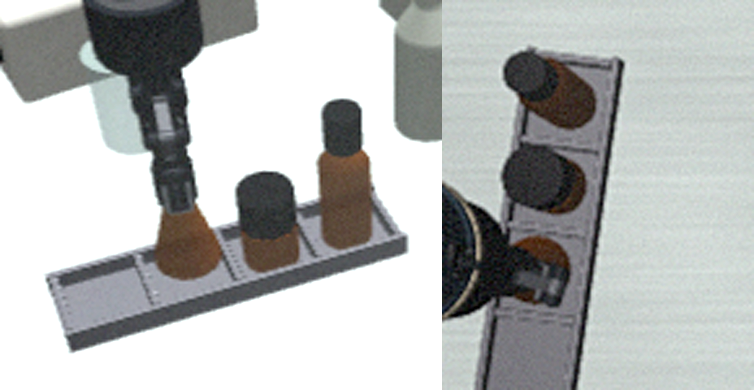

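Tall and squat stand upright in pockets 4 and 3. The conical foot at about (188,262) in the side crop is lined up with pocket 2. Lowering.

```bash
python3 -m jog '0 0 5 0; 0 0 4 0; 0 0 3 0; 0 0 2 0; 0 0 1 0'
python3 -m jog '0 0 2 0; 0 0 2 0; 0 0 1.5 0; 0 0 1 0; 0 0 0 0'
```

```text
clock: 32.85
tool_pos: [0.5107, 0.2568, 0.0921]
orientation: [-0.454, -3.109, 0.0]
contact_force: [-0.7, 0.4, -1.3]
width: 0.362
grip_force: 40.2
clock: 33.48
tool_pos: [0.5106, 0.2568, 0.0856]
orientation: [-0.454, -3.109, 0.0]
contact_force: [1.0, -1.1, -2.1]
width: 0.362
grip_force: 40.2
```

```bash
python3 -m jog '0 0 0.5 0; 0 0 0 0; 0 0 0 0; 0 0 0 0; 0 0 0 0'
```

```text
clock: 34.1
tool_pos: [0.5107, 0.2568, 0.0852]
orientation: [0.454, 3.109, -0.0]
contact_force: [-0.2, -0.6, -1.1]
width: 0.363
grip_force: 40.2
```

```bash
python3 -m jog '0 0 0.5 0; 0 0 0.4 0; 0 0 0 0; 0 0 0 0; 0 0 0 0'
python3 -m jog '0 0 0.4 0; 0 0 0 0; 0 0 0 0; 0 0 0 0; 0 0 0 0'
```

```text
clock: 34.72
tool_pos: [0.5107, 0.2568, 0.0843]
orientation: [0.454, 3.109, 0.0]
contact_force: [0.4, -0.1, -1.3]
width: 0.361
grip_force: 40.5
clock: 35.35
tool_pos: [0.5108, 0.2568, 0.0842]
orientation: [0.454, 3.108, 0.0]
contact_force: [-0.3, -0.6, 4.8]
width: 0.364
grip_force: 40.7
```

Touching. Release, lift and go to the round flask.

```bash
python3 -m jog '0 0 0 0; 0 0 0 0; 0 0 0 0; 0 0 0 0; 0 0 0 0' 0
python3 -m jog '0 0 -15 0; 0 0 -30 0; 0 0 -40 0; 0 0 -30 0; 0 0 -15 0'>/dev/null
python3 g.py round .21
```

```text
clock: 35.98
tool_pos: [0.5107, 0.2568, 0.0839]
orientation: [-0.454, -3.109, 0.0]
contact_force: [-0.0, 0.2, -0.0]
width: 1.001
grip_force: 0.0
36.6 [0.5112 0.257  0.2164] tool shift mm [-267.1 -448.7    6.1] len 522.0 w 1.0 grip 0.0 [1.2 0.9 0.4]
```

```bash
python3 -m jog '-10 -16 0 0; -20 -34 0 0; -20 -34 0 0; -20 -34 0 0; -20 -34 0 0'>/dev/null
python3 -m jog '-20 -34 0 0; -20 -34 0 0; -20 -34 0 0; -20 -34 0 0; -20 -34 0 0'>/dev/null
python3 -m jog '-20 -34 0 0; -20 -34 0 0; -20 -34 0 0; -13 -20 0 0; -4 -4 0 0'>/dev/null
python3 g.py round .103
```

```text
38.475 [ 0.6376 -0.2509  0.2121] tool shift mm [ -1.1   2.  109.1] len 109.0 w 1.0 grip 0.0 [-0.7  0.2 -0.9]
```

```bash
python3 -m jog '0 1 10 0; 0 1 20 0; 0 0 25 0; 0 0 22 0; 0 0 14 0'>/dev/null
python3 -m jog '0 0 8 0; 0 0 4 0; 0 0 0 0; 0 0 0 0; 0 0 0 0'>/dev/null
python3 g.py round .103
```

```text
39.725 [ 0.6393 -0.247   0.1113] tool shift mm [-0.3 -2.3  8.3] len 9.0 w 1.0 grip 0.0 [-0.4  0.1  0.4]
```

```bash
python3 -m jog '0 -2 3 0; 0 0 3 0; 0 0 1.5 0; 0 0 0 0; 0 0 0 0'>/dev/null
python3 g.py round .103
python3 -m jog '0 0 0 0; 0 0 0 0; 0 0 0 0; 0 0 0 0; 0 0 0 0' 1 40
python3 -m jog '0 0 0 0; 0 0 0 0; 0 0 0 0; 0 0 0 0; 0 0 0 0'
python3 -m jog '0 0 -10 0; 0 0 -20 0; 0 0 -25 0; 0 0 -25 0; 0 0 -20 0'>/dev/null ; python3 g.py p1 .203
```

```text
40.35 [ 0.6385 -0.2488  0.1035] tool shift mm [-0.6 -0.3  0.5] len 1.0 w 1.0 grip 0.0 [-0.2  0.2  0.3]
clock: 40.98
tool_pos: [0.6386, -0.2488, 0.1035]
orientation: [0.453, 3.108, 0.0]
contact_force: [-0.3, 0.6, 2.9]
width: 0.339
grip_force: 39.4
clock: 41.6
tool_pos: [0.6386, -0.2488, 0.1035]
orientation: [0.454, 3.108, 0.0]
contact_force: [-0.7, 2.6, 5.2]
width: 0.34
grip_force: 39.6
42.225 [ 0.6384 -0.2491  0.2048] tool shift mm [336.6 436.9   1.5] len 552.0 w 0.34 grip 39.6 [-0.2 -0.1 -1.4]
```

```bash
python3 -m jog '10 16 0 0; 26 33 0 0; 26 33 0 0; 26 33 0 0; 26 33 0 0'>/dev/null
python3 -m jog '26 33 0 0; 26 33 0 0; 26 33 0 0; 26 33 0 0; 26 33 0 0'>/dev/null
python3 -m jog '26 33 0 0; 26 33 0 0; 26 33 0 0; 10 18 0 0; 4 6 0 0'>/dev/null
python3 g.py p1 .0935
```

```text
44.1 [0.4408 0.2658 0.2037] tool shift mm [0.000e+00 1.000e-01 1.102e+02] len 110.0 w 0.34 grip 39.7 [ 0.4  0.3 -0.6]
```

```bash
python3 -m jog '0 0 10 0; 0 0 20 0; 0 0 25 0; 0 0 20 0; 0 0 10 0'>/dev/null
python3 -m jog '0 0 6 0; 0 0 5 0; 0 0 4 0; 0 0 2 0; 0 0 1 0'
python3 -m jog '0 0 1 0; 0 0 1 0; 0 0 1 0; 0 0 0 0; 0 0 0 0'
python3 g.py p1 .0935
```

```text
clock: 45.35
tool_pos: [0.4411, 0.265, 0.1004]
orientation: [0.453, 3.109, 0.0]
contact_force: [0.1, 0.7, -0.5]
width: 0.335
grip_force: 39.7
clock: 45.98
tool_pos: [0.4411, 0.265, 0.0974]
orientation: [0.454, 3.109, 0.0]
contact_force: [-0.8, -0.9, -1.3]
width: 0.337
grip_force: 39.7
45.975 [0.4411 0.265  0.0974] tool shift mm [0.6 0.8 3.9] len 4.0 w 0.34 grip 39.7 [-0.8 -0.9 -1.3]
```

```bash
python3 -m jog '0 0 1 0; 0 0 1 0; 0 0 1 0; 0 0 0.5 0; 0 0 0 0'
python3 -m jog '0 0 0.5 0; 0 0 0.3 0; 0 0 0 0; 0 0 0 0; 0 0 0 0'
```

```text
clock: 46.6
tool_pos: [0.441, 0.265, 0.0939]
orientation: [-0.454, -3.109, 0.0]
contact_force: [0.2, -0.2, -1.7]
width: 0.341
grip_force: 39.7
clock: 47.22
tool_pos: [0.4413, 0.2651, 0.0935]
orientation: [0.453, 3.108, 0.001]
contact_force: [-0.7, -0.8, 5.5]
width: 0.341
grip_force: 40.4
```

Touching. Release, lift, back off toward the robot and check.

```bash
python3 -m jog '0 0 0 0; 0 0 0 0; 0 0 0 0; 0 0 0 0; 0 0 0 0' 0
python3 -m jog '0 0 -15 0; 0 0 -35 0; 0 0 -40 0; 0 0 -35 0; 0 0 -15 0'>/dev/null
python3 -m jog '0 -30 0 0; 0 -50 0 0; 0 -50 0 0; 0 -50 0 0; 0 -20 0 0'>/dev/null
python3 -m jog '0 0 0 0; 0 0 0 0; 0 0 0 0; 0 0 0 0; 0 0 0 0'
python3 - <<'E'
from bench import arm
from h import *
s=arm.get_image('side')[:,:,::-1];t=arm.get_image('top')[:,:,::-1]
k=lambda i:cv2.convertScaleAbs(cv2.resize(i,None,fx=2.5,fy=2.5,interpolation=cv2.INTER_CUBIC),alpha=2.2)
cv2.imwrite('pics/end.png',cv2.hconcat([k(s[60:210,140:310]),k(t[140:290,105:225])]))
E
```

```text
clock: 47.85
tool_pos: [0.4411, 0.265, 0.0931]
orientation: [0.454, 3.109, -0.0]
contact_force: [0.6, -0.0, -1.3]
width: 0.998
grip_force: 0.0
clock: 49.72
tool_pos: [0.384, 0.0736, 0.233]
orientation: [-0.453, -3.109, 0.0]
contact_force: [0.3, 1.0, -0.3]
width: 1.0
grip_force: 0.0
```

View pics/end.png

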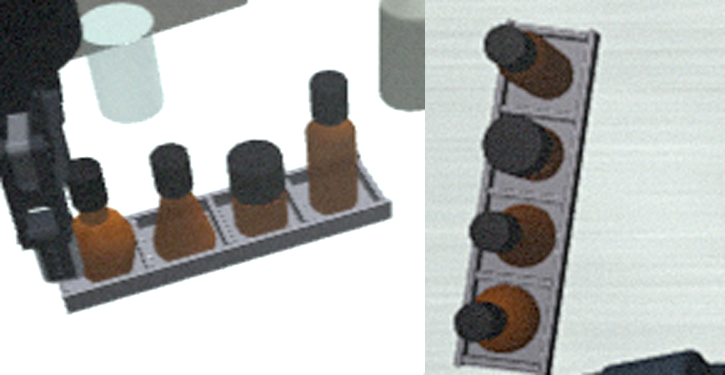

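All four stand upright in their pockets, with cap tops in the right crop at (508,45), (512,145), (491,231) and (477,321). I'll check those against the tray frame.

```bash
python3 - <<'E'
from h import *
for (u,v),z,px in zip([(508,45),(512,145),(491,231),(477,321)],[.131,.076,.101,.111],[.105,.035,-.035,-.105]):
    p=plane('top',[(u-425)/2.5+105,v/2.5+140],z)[0,:2]-[.5448,.253]
    c,s=np.cos(-.123),np.sin(-.123)
    print((np.array([c*p[0]+s*p[1],-s*p[0]+c*p[1]])-[px,0]).round(4))
E
```

```text
[ 0.0002 -0.0033]
[ 0.0012 -0.0002]
[ 0.0023 -0.0016]
[ 0.0048 -0.0041]
```

All are within 5 mm, against a 15 mm limit.

```bash
python3 -c "
from bench import arm
print(arm.sign_off())"
```

```text
the job is handed in; nothing more can be done
None
```

I moved all four vessels to the tray in reverse order and handed the job in at about 50 s: each stands upright, released, within about 5 mm of its pocket centre by my camera check, though the hand-in returned no verdict.

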